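# Hold the spring clip open over the service card

## Task

Take the spring clip off the rim of the parts caddy and bring it to the wide service card (not the narrow tag), so that a colleague can slip a new log sheet in beside the card. Finish holding the clip squeezed wide open, upright, astride the middle of the card's top edge, with the card between its jaws, the jaw tips about 2 cm below the edge and the clip not touching the card. Do not let go at the end: the program finishes while the gripper holds the clip gaping there; leave the other things on the bench where they are.

Things in the scene. Friction and masses are not known exactly. Their poses are not given: they have to be found in the camera images.
- clip: Plain steel spring clip like a wide clothes peg, 40 mm wide, 90 g, clamped upright on the caddy's near rim, handles up. Origin: middle of its hinge pin (12 mm thick). x along the pin, y the way handles and jaws open and close, z up; both halves alike. Jaw tips 41 mm below the pin shut, 37 mm open. Squeezing may let it sink up to 8 mm in the grip, so read its pose again.
- clip_handles (a point): Point between the handles, 30 mm above the pin: grip here from above, fingers outside both plates, closing along the clip's y. Plates 36 mm wide, 36 mm long, in a V at the start, 56 mm over the top edges 40 mm above the pin; squeezed to the stop they are parallel, 28 mm over the outside, 11 to 47 mm above the pin. Spring: 4 N at first, 10 N at the stop; 20 N is a good grip.
- clip_jaw (a joint): Opening of one arm of the clip, rad (the other arm mirrors it): 0 jaws shut on nothing, about 0.08 clamped on the caddy rim, 0.40 squeezed open to the stop (gape 29 mm; at 0.30 about 22 mm).
- caddy: Black open-topped plastic parts caddy, 120 mm in its x, 130 mm in its y, 100 mm high, walls 6 mm, with pipe fittings inside lower than the rim; fixed to the bench. Origin: centre of its underside. The clip sits on its near (-x) wall, jaws reaching 23 mm below the rim, pin 18 mm above the rim.
- card: The wide service card: a rigid white plastic card 120 mm wide and 5 mm thick, standing upright in a grey foot 70 x 120 x 22 mm that is fixed to the bench. Origin: centre of the foot's underside; x is normal to the card's face, y along its width. Top edge 125 mm above the bench.
- card_edge (a point): Middle of the top edge of the wide card, same axes as the card.
- tag: The narrow tag, not the one to use: a 50 mm wide card in an equal foot (70 x 120 x 22 mm, fixed), also 125 mm high; origin and axes as for the card.
- coupling: Bystander: white pipe coupling, a tube 42 mm across and 50 mm high, standing; origin at its underside.
- sample: Bystander: small clear sample bottle, 40 mm across, 85 mm high; origin at its underside.
- nipple: Bystander: brass pipe fitting, 34 mm across, 45 mm high; origin at its underside.
- gauge: Bystander: black pressure gauge lying face up, 42 mm across, 22 mm high; origin at its underside.
- wrench: Bystander: steel wrench lying flat, 160 mm long along its x.
- gasket: Bystander: black rubber ring lying flat, 60 mm across, 6 mm high.
Things that resemble listed ones, but are neither listed nor needed, are in the scene too. What is shaped like the caddy but green is not meant.

How it is judged:
By the outcome, as a careful person would: the job done as asked, in the order asked, and still so for the second after the job is handed in, while the arm keeps its last pose, push and grip.
It also fails if it takes over 35 s, if anything falls off the work surface, if the arm or the gripper's body presses on something with over 40 N, if the wrist force passes 120 N, or if a joint passes its speed limit or range.

## Robot

A 7-joint arm with a two-finger parallel gripper is mounted at the origin on the work surface. World frame = base frame: x ahead of the robot, y to its left, z up, the work surface at z = 0. Lengths are in m, angles in rad, forces in N, time in s.
With the tool pointing down it reaches from about 0.425 to 0.925 m from the base axis. Payload 6.8 kg.
Tool frame: the origin (TCP) lies at the very end of the fingers, on their centre line; the grasp point (between the pads) lies 19 mm behind it (bot.grip_depth is the distance from the TCP to the grasp point, in m); z points along the fingers, y is the direction in which the jaws open and shut (so a half turn about z gives the same grasp; the last joint's range is limited). The gripper opens to 85 mm and grips with 20 to 120 N. Pads are 22 mm wide; open, the fingers measure 114 mm over their backs; the gripper's body (76 mm by 85 mm) begins 54 mm behind the grasp point. The pads swing forward as they close: fully open they stand 13 mm farther back than shut.
Start: joints at [1.022, 0.477, 0.022, 1.555, -0.011, 1.109, -0.083], TCP at [0.288, -0.61, 0.231] pointing down, gripper open.
Joint ranges: [-2.96, 2.96], [-0.34, 2.1], [-1.41, 1.46], [0.24, 2.44], [-1.37, 4.51], [0.17, 1.92], [-2.96, 2.96]. Speed limits (rad/s): [2.39, 2.39, 3.14, 3.14, 3.14, 3.14, 3.14].

## Interface

Orientations are given as a unit quaternion [w, x, y, z].
In Python, from station import bot gives the robot as it stands.
- The arm moves only by the tool step_arm, never from a script. Its argument "increments" is a list of rows, each a list of 7 numbers: the shift along the world's x, y, z in m, then the turn, a rotation vector about the world's x, y, z in degrees, then the gripper command: -1 is fully open, 1 is shut, values between are in proportion. In form: [[dx, dy, dz, rx, ry, rz, fingers], ...]. A call has 1 to 10 rows; each row is the pose to reach, as a shift and turn from the pose commanded when the call began; what a row does not reach only later rows make up. A row lasts 1/12 s, in which the tool goes at most 41.7 mm and 7.16 degrees, less where a joint would pass 70% of its speed; a pose out of reach is approached as far as the arm can. A call with a gripper value outside its range is refused whole. The fingers move at their own pace and stop on an object; "force" is the grip in N (left out, the last holds). Time passes only in rows, so rows that repeat a pose let the fingers close. It gives the time, the measured TCP pose, the force and the opening at its end, in the units of the state.
- bot.get_obs(): the state, without advancing time (a new reading comes with each control period).
- bot.read_camera(name): name is "side" or "top" or "wrist"; returns a dict with "color" (384x512x3 uint8, red, green, blue), "intrinsics" (3x3 intrinsics, pixels), "extrinsics" (4x4, takes a point from camera to world coordinates). Camera axes: x right, y up, looking along -z (the intrinsics and any distortion apply to the point x, -y, -z); pixel columns grow to the right and rows downward; lengths in m; the calibration is good to about 2 mm. A picture is of the moment at which its call begins. There is no depth.
- bot.hand_in(): hands the job in, once; it reports no verdict.
Trained networks look in the newest picture that a camera, given by its name, has taken for a name from the list of things; names that differ only in an ending like _2 or _b are one class to them, and where a whole thing is asked for, a point or a joint stands for the part that bears it (a point fixed in the world has none). Each returns a list of dicts, best first, with "conf" (0 to 1); they miss things now and then, are a little off and sometimes report something else, mostly with a low value. They report only what shows in the picture. A call takes as long as a camera call. They do not tell look-alikes from the thing itself.
- bot.recognise(thing, camera): "location" ([column, row] as shares, 0 to 1, of the picture: columns of its width, rows of its height, amid what is visible of it).
- bot.place_of(thing, camera): "location" ([column, row] as shares, 0 to 1, of the picture: columns of its width, rows of its height: a listed point, or the origin of a listed thing).
The state is a dict: "t": time; "q": joint angles; "joint_vel": joint speeds; "joint_torque": joint torques, N m; "eef_pos": TCP position; "tool_rot": TCP orientation; "contact_force": force on the tool from outside, world axes, zero at the start; "torque": the same for the moment, N m; "gripper_width": opening from 0.0 (shut) to 1.0 (fully open).
Only numpy, scipy, OpenCV 4.12 (cv2) and the standard library are available. Lean on these libraries where they do the work, as an engineer would, in place of code of your own. Each camera call takes 0.05 s, during which the arm holds its last target.

## Working session

There is one attempt and no reset: what is moved stays moved. The work goes in short steps, Python scripts to look and compute and a tool call to move; the robot and the scene stay as the last step left them, time stands still between calls to the robot, and variables do not carry over. Pictures are saved under pics/ and viewed, and the job is handed in when it is done.

Besides the shell and the picture viewer there is one more tool, called after "Call:" in YAML: its name, and indented under it one key for each argument. step_arm: Moves the arm, as the interface text tells. Its arguments: {"type":"object","properties":{"increments":{"type":"array","items":{"type":"array","items":{"type":"number"}}},"force":{"type":"number"}},"required":["increments"]}

```bash
ls; mkdir -p pics; cat > h.py <<'E'
import numpy as np, cv2
from station import bot
from scipy.spatial.transform import Rotation as R
def snap(n,f):
    c=bot.read_camera(n); cv2.imwrite('pics/'+f+'.png',c['color'][:,:,::-1]); return c
def ray(c,loc):
    K=np.array(c['intrinsics']);E=np.array(c['extrinsics'])
    u,v=loc[0]*512,loc[1]*384
    p=np.linalg.inv(K)@[u,v,1]; d=E[:3,:3]@[p[0],-p[1],-p[2]]
    return E[:3,3],d/np.linalg.norm(d)
def atz(c,loc,z):
    o,d=ray(c,loc); return o+d*(z-o[2])/d[2]
def tri(rs):
    A=np.zeros((3,3));b=np.zeros(3)
    for o,d in rs:
        P=np.eye(3)-np.outer(d,d);A+=P;b+=P@o
    x=np.linalg.solve(A,b);return x,[np.linalg.norm((np.eye(3)-np.outer(d,d))@(x-o)) for o,d in rs]
def proj(c,X):
    K=np.array(c['intrinsics']);E=np.array(c['extrinsics'])
    p=np.linalg.inv(E)@np.append(X,1); q=K@[p[0],-p[1],-p[2]]; return q[:2]/q[2]
E
python3 - <<'E'
from h import *
np.set_printoptions(precision=4,suppress=True)
for n in ['side','top','wrist']:
    c=snap(n,n+'0')
    print(n,list(c),np.array(c['extrinsics']).round(3).tolist(),np.array(c['intrinsics']).round(1).tolist())
    for t in ['clip','clip_handles','caddy','card','card_edge','tag']:
        r=bot.place_of(t,n)
        print(t,[(round(a['conf'],2),np.round(np.array(a['location'])*[512,384],1).tolist()) for a in r[:4]])
print(bot.get_obs())
E
```

```text
pics
side ['color', 'intrinsics', 'extrinsics'] [[-0.85, 0.286, -0.443, -0.053], [-0.527, -0.449, 0.721, 0.932], [0.007, 0.846, 0.533, 0.774], [0.0, 0.0, 0.0, 1.0]] [[417.1, 0.0, 256.0], [0.0, 417.1, 186.7], [0.0, 0.0, 1.0]]
clip [(0.32, [328.8, 197.1])]
clip_handles [(0.6, [187.3, 218.8]), (0.47, [291.5, 231.3])]
caddy [(0.92, [260.0, 277.5]), (0.9, [196.4, 316.3]), (0.87, [179.3, 253.5])]
card [(0.9, [287.4, 170.2]), (0.42, [184.1, 217.6])]
card_edge [(0.97, [289.5, 135.4])]
tag [(0.65, [245.6, 205.1])]
top ['color', 'intrinsics', 'extrinsics'] [[-0.049, 0.975, -0.218, 0.336], [-0.999, -0.048, 0.01, 0.077], [-0.0, 0.218, 0.976, 0.912], [0.0, 0.0, 0.0, 1.0]] [[349.6, 0.0, 255.4], [0.0, 349.6, 186.5], [0.0, 0.0, 1.0]]
clip [(0.88, [154.2, 185.1])]
clip_handles [(0.59, [145.8, 179.8])]
caddy [(0.92, [187.0, 266.5]), (0.78, [171.1, 172.3]), (0.74, [112.4, 242.7])]
card [(0.62, [390.5, 174.3])]
card_edge [(0.71, [410.1, 161.8])]
tag [(0.84, [283.5, 179.7])]
wrist ['color', 'intrinsics', 'extrinsics'] [[0.428, 0.866, 0.258, 0.353], [-0.904, 0.41, 0.122, -0.579], [-0.0, -0.285, 0.958, 0.373], [0.0, 0.0, 0.0, 1.0]] [[271.0, 0.0, 253.8], [0.0, 271.0, 195.8], [0.0, 0.0, 1.0]]
clip []
clip_handles []
caddy []
card []
card_edge []
tag []
{'t': 1.05, 'q': array([ 1.0219,  0.477 ,  0.0224,  1.5554, -0.0115,  1.1093, -0.0831]), 'joint_vel': array([-0.0002,  0.001 ,  0.0013, -0.003 , -0.0005,  0.    , -0.0001]), 'joint_torque': array([  0.0005, -59.6334,   1.606 , -28.1548,   0.0124,   0.0017,
         0.    ]), 'eef_pos': array([ 0.288 , -0.6105,  0.2313]), 'tool_rot': array([0.    , 0.9758, 0.2186, 0.    ]), 'contact_force': array([-0.2155, -0.2195, -0.0906]), 'torque': array([-0.0019,  0.0059, -0.0404]), 'gripper_width': 1.0007077544868133}
```

View pics/side0.png

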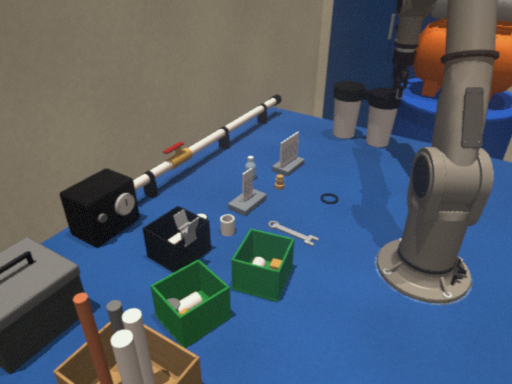

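View pics/top0.png

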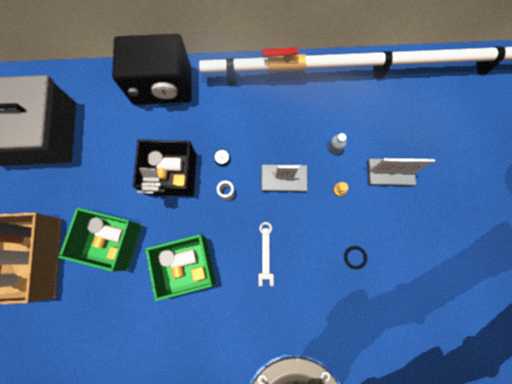

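```bash
python3 - <<'E'
from h import *
a=cv2.imread('pics/top0.png');s=cv2.imread('pics/side0.png')
A=cv2.resize(a[125:210,120:210],None,fx=4.4,fy=4.4,interpolation=2)
B=cv2.resize(a[130:215,350:440],None,fx=4.4,fy=4.4,interpolation=2)
cv2.imwrite('pics/tcrop.png',np.hstack([A,B]))
A=cv2.resize(s[195:280,130:220],None,fx=4.4,fy=4.4,interpolation=2)
B=cv2.resize(s[115:200,240:330],None,fx=4.4,fy=4.4,interpolation=2)
cv2.imwrite('pics/scrop.png',np.hstack([A,B]))
ct=bot.read_camera('top');cs=bot.read_camera('side')
f=lambda c,p:ray(c,[p[0]/512,p[1]/384])
print('handles',tri([f(ct,(145.8,179.8)),f(cs,(187.3,218.8))]))
print('edge',tri([f(ct,(410.1,161.8)),f(cs,(289.5,135.4))]))
print('caddy',tri([f(ct,(171.1,172.3)),f(cs,(179.3,253.5))]))
print('card',tri([f(ct,(390.5,174.3)),f(cs,(287.4,170.2))]))
E
```

```text
handles (array([0.5304053 , 0.31146793, 0.15386541]), [np.float64(0.0027591657451626265), np.float64(0.002759165745162707)])
edge (array([ 0.55389949, -0.2890192 ,  0.13610387]), [np.float64(0.0037454799378647935), np.float64(0.0037454799378647255)])
caddy (array([ 0.58938481,  0.29260315, -0.0016831 ]), [np.float64(0.0015716991831789574), np.float64(0.0015716991831789375)])
card (array([ 0.5624554 , -0.30280917, -0.01640761]), [np.float64(0.0029751225246512905), np.float64(0.00297512252465141)])
```

View pics/tcrop.png

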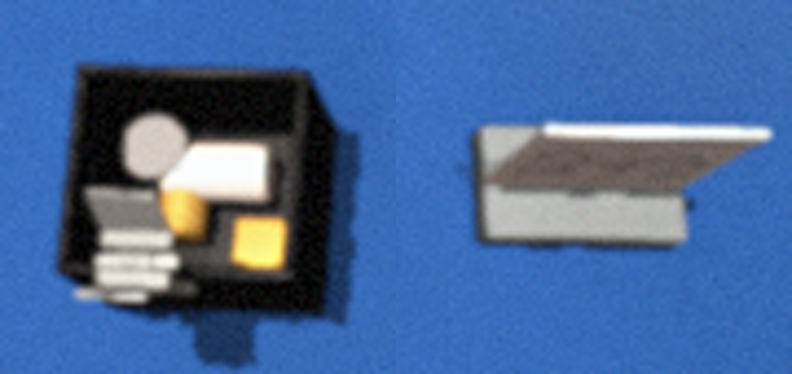

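View pics/scrop.png

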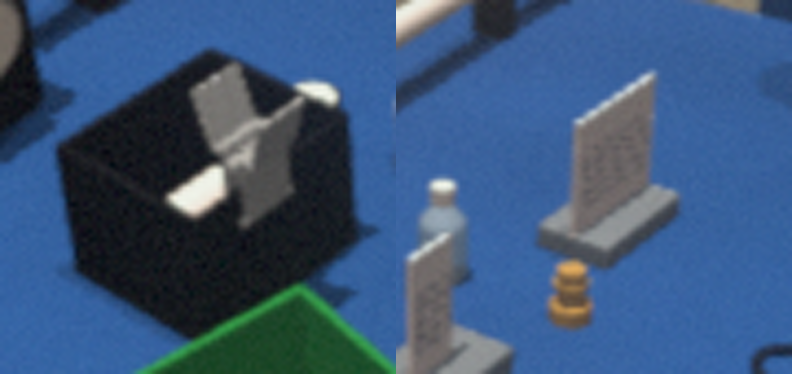

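```bash
python3 - <<'E'
from h import *
ct=bot.read_camera('top');cs=bot.read_camera('side')
g=lambda c,p,z:atz(c,[p[0]/512,p[1]/384],z)
T=lambda x,y,ox,oy:(ox+x/4.4,oy+y/4.4)
def yaw(a,b): d=a-b; return np.degrees(np.arctan2(-d[0],d[1]))  # yaw of +y axis
def show(n,c,a,b,z):
    A=g(c,a,z);B=g(c,b,z);print(n,A.round(4),B.round(4),((A+B)/2).round(4),np.linalg.norm(A-B).round(4),yaw(A,B).round(2))
show('card top',ct,T(149,130,350,130),T(374,134,350,130),.125)
show('card side',cs,T(655-396,74,240,115),T(575-396,120,240,115),.125)
show('card base top',ct,T(485-396,241,350,130),T(687-396,243,350,130),.022)
show('caddy far',ct,T(80,68,120,125),T(305,75,120,125),.1)
show('caddy near',ct,T(60,270,120,125),T(328,312,120,125),.1)
show('caddy left/x',ct,T(80,68,120,125),T(60,270,120,125),.1)
show('far handle',ct,T(87,188,120,125),T(158,192,120,125),.158)
show('near handle',ct,T(75,295,120,125),T(150,299,120,125),.158)
show('far h side',cs,T(193,92,130,195),T(240,62,130,195),.158)
show('near h side',cs,T(258,130,130,195),T(303,97,130,195),.158)
show('caddy near side',cs,T(190,235,130,195),T(348,115,130,195),.1)
E
```

```text
card top [ 0.562  -0.2351  0.125 ] [ 0.5539 -0.3546  0.125 ] [ 0.558  -0.2949  0.125 ] 0.1197 -3.88
card side [ 0.5534 -0.3551  0.125 ] [ 0.5677 -0.2422  0.125 ] [ 0.5606 -0.2987  0.125 ] 0.1138 172.79
card base top [ 0.525  -0.2316  0.022 ] [ 0.5179 -0.3511  0.022 ] [ 0.5215 -0.2914  0.022 ] 0.1197 -3.4
caddy far [0.6473 0.3503 0.1   ] [0.6371 0.2251 0.1   ] [0.6422 0.2877 0.1   ] 0.1256 -4.69
caddy near [0.5322 0.3583 0.1   ] [0.502  0.2137 0.1   ] [0.5171 0.286  0.1   ] 0.1477 -11.83
caddy left/x [0.6473 0.3503 0.1   ] [0.5322 0.3583 0.1   ] [0.5898 0.3543 0.1   ] 0.1154 -93.99
far handle [0.5604 0.3257 0.158 ] [0.5565 0.2896 0.158 ] [0.5585 0.3076 0.158 ] 0.0363 -6.14
near handle [0.505  0.3304 0.158 ] [0.5011 0.2929 0.158 ] [0.5031 0.3116 0.158 ] 0.0377 -5.92
far h side [0.5593 0.3239 0.158 ] [0.5559 0.2871 0.158 ] [0.5576 0.3055 0.158 ] 0.037 -5.17
near h side [0.5056 0.3317 0.158 ] [0.5039 0.2944 0.158 ] [0.5047 0.313  0.158 ] 0.0373 -2.73
caddy near side [0.5286 0.3699 0.1   ] [0.5217 0.2343 0.1   ] [0.5251 0.3021 0.1   ] 0.1358 -2.88
```

Call:
step_arm:
  increments:
    - [0.02,0.035,0.005,0,0,6,-1]
    - [0.04,0.07,0.01,0,0,12,-1]
    - [0.06,0.105,0.02,0,0,18,-1]
    - [0.08,0.14,0.02,0,0,24,-1]
    - [0.1,0.175,0.02,0,0,30,-1]
    - [0.12,0.21,0.02,0,0,36,-1]
    - [0.14,0.245,0.02,0,0,42,-1]
    - [0.16,0.28,0.02,0,0,48,-1]
    - [0.18,0.315,0.02,0,0,54,-1]
    - [0.2,0.35,0.02,0,0,60,-1]

```text
t: 2.08
eef_pos: [0.4886, -0.2588, 0.2517]
tool_rot: [0.0, 0.734, 0.679, 0.0]
contact_force: [-0.0, 0.0, 0.2]
gripper_width: 1.002
```

Call:
step_arm:
  increments:
    - [0.004,0.04,0,0,0,0,-1]
    - [0.008,0.08,0,0,0,0,-1]
    - [0.012,0.12,0,0,0,0,-1]
    - [0.016,0.16,0,0,0,0,-1]
    - [0.02,0.2,0,0,0,0,-1]
    - [0.024,0.24,0,0,0,0,-1]
    - [0.028,0.28,0,0,0,0,-1]
    - [0.032,0.32,0,0,0,0,-1]
    - [0.036,0.36,0,0,0,0,-1]
    - [0.04,0.4,0,0,0,0,-1]

```text
t: 2.92
eef_pos: [0.528, 0.1413, 0.2516]
tool_rot: [0.0, 0.736, 0.677, 0.0]
contact_force: [1.3, -0.8, -0.0]
gripper_width: 0.996
```

Call:
step_arm:
  increments:
    - [0.001,0.04,0,0,0,0,-1]
    - [0.002,0.08,0,0,0,0,-1]
    - [0.002,0.12,0,0,0,0,-1]
    - [0.002,0.145,0,0,0,0,-1]
    - [0.002,0.16,0,0,0,0,-1]
    - [0.002,0.168,0,0,0,0,-1]
    - [0.002,0.168,0,0,0,0,-1]
    - [0.002,0.168,0,0,0,0,-1]

```text
t: 3.58
eef_pos: [0.5306, 0.3058, 0.2511]
tool_rot: [0.001, 0.736, 0.677, -0.0]
contact_force: [0.8, -0.2, -0.5]
gripper_width: 1.0
```

```bash
python3 - <<'E'
from h import *
o=bot.get_obs();print(o['t'],o['eef_pos'],o['tool_rot'])
for n in ['wrist','side','top']:
    c=snap(n,n+'1')
    if n=='wrist': np.savez('pics/w1.npz',K=c['intrinsics'],E=c['extrinsics'])
    for t in ['clip','clip_handles']:
        print(n,t,[(round(a['conf'],2),np.round(np.array(a['location'])*[512,384],1).tolist(),atz(c,a['location'],.118 if t=='clip' else .148).round(4)) for a in bot.place_of(t,n)[:3]])
    if n=='wrist':
        print(proj(c,[.531,.309,.148]),proj(c,[.531,.309,.118]))
E
```

```text
3.5833 [0.5305712  0.30575521 0.25106802] [ 5.08230182e-04  7.36300863e-01  6.76653946e-01 -4.66113771e-04]
wrist clip [(0.82, [255.0, 179.8], array([0.5321, 0.314 , 0.118 ])), (0.45, [259.4, 260.4], array([0.5294, 0.2196, 0.118 ]))]
wrist clip_handles [(0.9, [252.8, 186.6], array([0.53  , 0.3147, 0.148 ]))]
[254.37419087 192.39189787] [254.28858205 184.51196513]
side clip [(0.81, [185.5, 231.8], array([0.5294, 0.3201, 0.118 ]))]
side clip_handles [(0.66, [187.8, 221.3], array([0.525 , 0.3128, 0.148 ]))]
top clip []
top clip_handles []
```

View pics/wrist1.png

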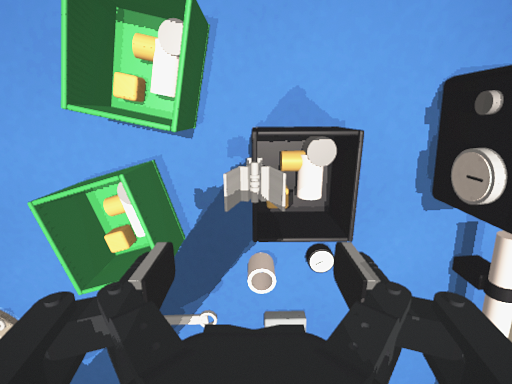

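```bash
python3 - <<'E'
import cv2
a=cv2.imread('pics/wrist1.png')
cv2.imwrite('pics/w1c.png',cv2.resize(a[115:255,210:380],None,fx=4.2,fy=4.2,interpolation=2))
E
```

```text
(no output)
```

View pics/w1c.png

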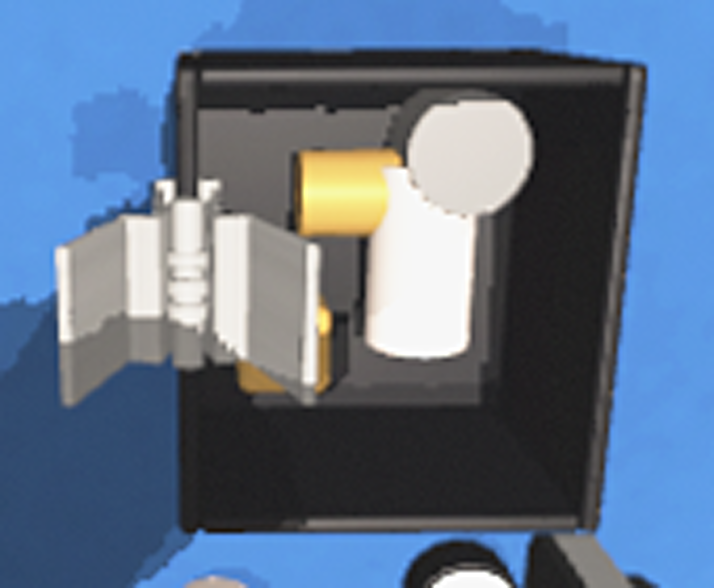

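```bash
python3 - <<'E'
import numpy as np
from h import atz
d=np.load('pics/w1.npz');c=dict(intrinsics=d['K'],extrinsics=d['E'])
P=[atz(c,[(210+x/4.2)/512,(115+y/4.2)/384],.158) for x,y in [(60,250),(68,402),(317,245),(313,400)]]
P=np.array(P);print(P.round(4),P.mean(0),np.degrees(np.arctan2(*(P[0]-P[1])[[0,1]])),np.degrees(np.arctan2(*(P[2]-P[3])[[0,1]])))
Q=[atz(c,[(210+x/4.2)/512,(115+y/4.2)/384],.1) for x,y in [(183,55),(185,530)]]
print(np.round(Q,4), np.degrees(np.arctan2(*(Q[0]-Q[1])[[0,1]])))
E
```

```text
[[0.506  0.3304 0.158 ]
 [0.5039 0.2965 0.158 ]
 [0.56   0.327  0.158 ]
 [0.5574 0.2925 0.158 ]] [0.53185691 0.31162859 0.158     ] 3.5969950270963675 4.293027761425571
[[0.535  0.3654 0.1   ]
 [0.5247 0.2352 0.1   ]] 4.528489570039439
```

Call:
step_arm:
  increments:
    - [0.001,0.006,-0.02,0,0,0.5,-1]
    - [0.001,0.006,-0.04,0,0,0.5,-1]
    - [0.001,0.006,-0.06,0,0,0.5,-1]
    - [0.001,0.006,-0.08,0,0,0.5,-1]
    - [0.001,0.006,-0.095,0,0,0.5,-1]
    - [0.001,0.006,-0.108,0,0,0.5,-1]
    - [0.001,0.006,-0.117,0,0,0.5,-1]
    - [0.001,0.006,-0.122,0,0,0.5,-1]
    - [0.001,0.006,-0.122,0,0,0.5,-1]
    - [0.001,0.006,-0.122,0,0,0.5,-1]

```text
t: 4.87
eef_pos: [0.5313, 0.3138, 0.1298]
tool_rot: [0.0, 0.733, 0.68, 0.0]
contact_force: [0.8, 1.0, 0.5]
gripper_width: 1.001
```

```bash
python3 - <<'E'
from h import *
o=bot.get_obs();print(o['t'],o['eef_pos'],o['tool_rot'],o['contact_force'])
snap('wrist','wrist2');snap('side','side2')
a=cv2.imread('pics/wrist2.png');b=cv2.imread('pics/side2.png')
A=cv2.resize(a[100:340,130:370],(400,400),interpolation=2)
B=cv2.resize(b[150:290,120:260],(400,400),interpolation=2)
cv2.imwrite('pics/c2.png',np.hstack([A,B]))
E
```

```text
4.8667 [0.53128255 0.31379956 0.12980179] [3.12960278e-05 7.32795683e-01 6.80448643e-01 3.62252167e-04] [0.77799636 0.99191912 0.45478976]
```

View pics/c2.png

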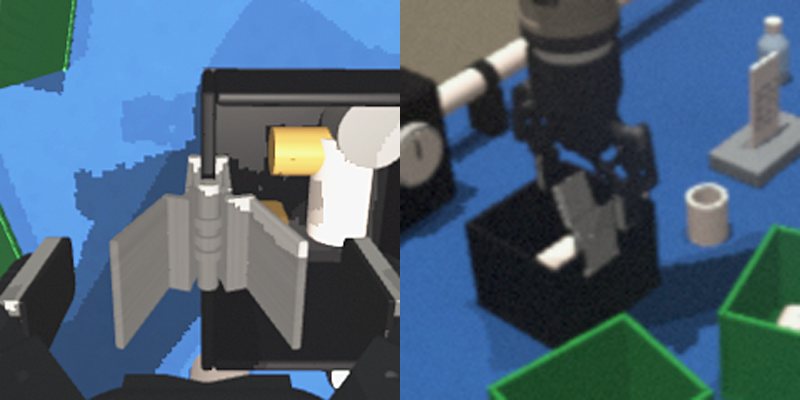

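Call:
step_arm:
  force: 20
  increments:
    - [0,0,0,0,0,0,-0.6]
    - [0,0,0,0,0,0,-0.3]
    - [0,0,0,0,0,0,0]
    - [0,0,0,0,0,0,0.3]
    - [0,0,0,0,0,0,0.6]
    - [0,0,0,0,0,0,1]
    - [0,0,0,0,0,0,1]
    - [0,0,0,0,0,0,1]
    - [0,0,0,0,0,0,1]
    - [0,0,0,0,0,0,1]

```text
t: 5.8
eef_pos: [0.531, 0.3135, 0.1293]
tool_rot: [0.0, 0.733, 0.68, -0.0]
contact_force: [0.1, 0.0, -1.3]
gripper_width: 0.318
```

```bash
python3 - <<'E'
from h import *
o=bot.get_obs();print(o['t'],o['eef_pos'],o['gripper_width'],o['contact_force'])
snap('wrist','wrist3');snap('side','side3')
a=cv2.imread('pics/wrist3.png');b=cv2.imread('pics/side3.png')
A=cv2.resize(a[100:340,130:370],(400,400),interpolation=2)
B=cv2.resize(b[150:290,120:260],(400,400),interpolation=2)
cv2.imwrite('pics/c3.png',np.hstack([A,B]))
E
```

```text
5.8 [0.53099345 0.31350781 0.12927181] 0.3178903178739071 [ 0.11935052  0.03909435 -1.33503267]
```

View pics/c3.png

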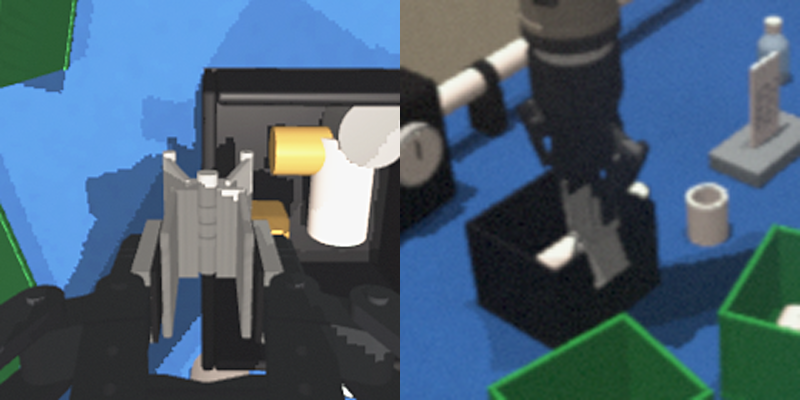

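Call:
step_arm:
  increments:
    - [0,0,0.005,0,0,0,1]
    - [0,0,0.015,0,0,0,1]
    - [0,0,0.03,0,0,0,1]
    - [0,0,0.05,0,0,0,1]
    - [0,0,0.07,0,0,0,1]
    - [0,0,0.09,0,0,0,1]
    - [0,0,0.11,0,0,0,1]
    - [0,0,0.12,0,0,0,1]
    - [0,0,0.13,0,0,0,1]
    - [0,0,0.13,0,0,0,1]

```text
t: 6.73
eef_pos: [0.5317, 0.3141, 0.2616]
tool_rot: [0.0, 0.733, 0.68, 0.002]
contact_force: [1.3, -0.1, -1.1]
gripper_width: 0.318
```

```bash
python3 - <<'E'
from h import *
o=bot.get_obs();print(o['t'],o['eef_pos'],o['tool_rot'],o['gripper_width'],o['contact_force'])
rs={}
for n in ['wrist','side','top']:
    c=snap(n,n+'4')
    for t in ['clip','clip_handles']:
        r=bot.place_of(t,n)
        print(n,t,[(round(a['conf'],2),np.round(np.array(a['location'])*[512,384],1).tolist()) for a in r[:3]])
        rs[n,t]=(c,r)
b=cv2.imread('pics/side4.png');a=cv2.imread('pics/wrist4.png')
A=cv2.resize(a[100:340,130:370],(400,400),interpolation=2)
B=cv2.resize(b[140:240,130:230],(400,400),interpolation=2)
cv2.imwrite('pics/c4.png',np.hstack([A,B]))
E
```

```text
6.7333 [0.53168508 0.3141493  0.26160429] [3.55277041e-04 7.32847808e-01 6.80390552e-01 1.63097389e-03] 0.3182043469098581 [ 1.26863311 -0.05505309 -1.12853409]
wrist clip []
wrist clip_handles [(0.81, [253.2, 253.2])]
side clip [(0.58, [248.5, 175.7]), (0.55, [184.5, 191.6]), (0.49, [280.8, 186.6])]
side clip_handles [(0.9, [185.2, 180.3])]
top clip [(0.53, [413.7, 158.5])]
top clip_handles [(0.63, [221.4, 159.3])]
```

View pics/c4.png

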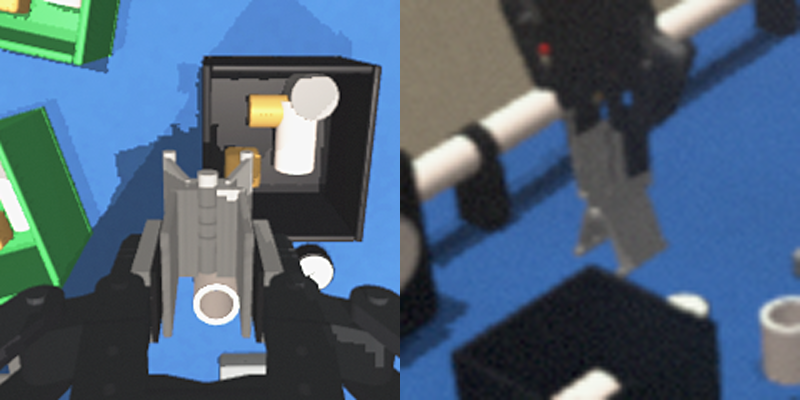

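```bash
python3 - <<'E'
from h import *
c=bot.read_camera('side')
x0=np.array([.5317,.3116]);th=np.radians(-4.2)
ex=np.array([np.cos(th),np.sin(th)])
for px in [(185,208),(196.25,201.25)]:
    o,d=ray(c,[px[0]/512,px[1]/384])
    for off in (-.0145,-.018):
        s=(off-(o[:2]-x0)@ex)/(d[:2]@ex);print(px,off,(o+s*d).round(4))
for n,off in [('pin',30),('h',60)]:
    pass
for z in (.24,.25,.255,.26,.28): print(z,proj(c,[.5317,.3116,z]))
E
```

```text
(185, 208) -0.0145 [0.5182 0.3251 0.1982]
(185, 208) -0.018 [0.5149 0.3286 0.2015]
(196.25, 201.25) -0.0145 [0.5153 0.2862 0.1965]
(196.25, 201.25) -0.018 [0.5121 0.2899 0.1998]
0.24 [182.81682482 189.06831532]
0.25 [182.45203263 185.49910498]
0.255 [182.26815286 183.69998319]
0.26 [182.08327321 181.89107839]
0.28 [181.33359099 174.55601573]
```

```bash
python3 - <<'E'
from h import *
a=cv2.imread('pics/wrist4.png')
cv2.imwrite('pics/w4c.png',cv2.resize(a[170:310,170:340],None,fx=4.2,fy=4.2,interpolation=2))
E
```

```text
(no output)
```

View pics/w4c.png

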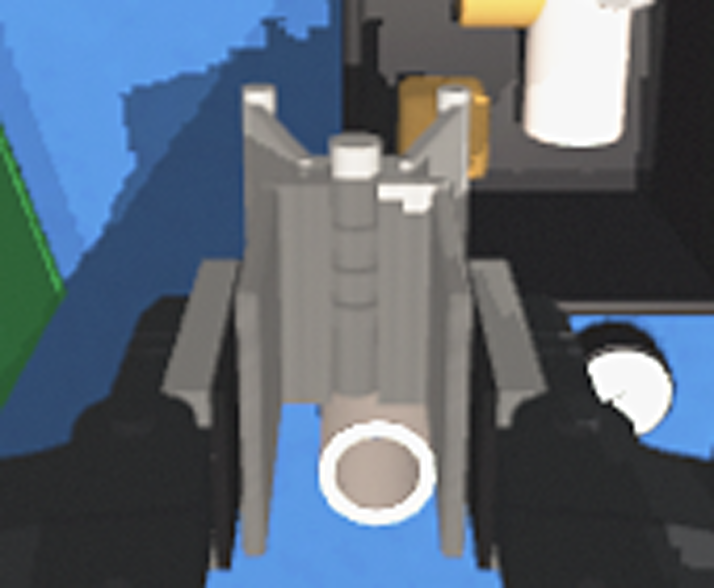

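```bash
cat > fit.py <<'E'
from h import *
from scipy.optimize import least_squares
def fit(c,pix,mod,t0,yaw):
    Rz=R.from_euler('z',yaw,degrees=True).as_matrix()
    f=lambda p:np.concatenate([proj(c,p[:3]+Rz@m)-q for m,q in zip(mod,pix)])
    r=least_squares(f,t0);return r
E
python3 - <<'E'
from fit import *
c=bot.read_camera('wrist')
P=lambda x,y:np.array([170+x/4.2,170+y/4.2])
# clip y= opening -> world -x-ish; frame: X=opening(world yaw -4.2), Y=pin
pix=[P(238,293),P(470,293),P(244,555),P(465,555)]
mod=np.array([[-14,18,47],[14,18,47],[-14,-18,47],[14,-18,47]])/1e3
r=fit(c,pix,mod,[.5317,.3116,.245],-4.2);print(r.x,r.fun.round(1))
t=r.x
Rz=R.from_euler('z',-4.2,degrees=True).as_matrix()
for m in [[0,20,0],[0,20,6],[-14.5,20,-37],[14.5,20,-37],[-20,20,-37]]:
    print(m,(proj(c,t+Rz@(np.array(m)/1e3))-170)*4.2)
print(bot.get_obs()['eef_pos'])
E
```

```text
[0.53036656 0.30939665 0.23185017] [-0.6  0.3  0.8  0.3 -0.1 -0.4 -0.1 -0.4]
[0, 20, 0] [353.74712354 150.03486219]
[0, 20, 6] [353.81456487 162.73529317]
[-14.5, 20, -37] [276.20831161  86.76901427]
[14.5, 20, -37] [430.60980394  86.84833981]
[-20, 20, -37] [246.923172    86.75396869]
[0.53092613 0.3134571  0.25896278]
```

Call:
step_arm:
  increments:
    - [0.001,-0.01,0,0,0,0,1]
    - [0.002,-0.03,0,0,0,0,1]
    - [0.004,-0.06,0,0,0,0,1]
    - [0.006,-0.09,0,0,0,0,1]
    - [0.008,-0.12,0,0,0,0,1]
    - [0.01,-0.15,0,0,0,0,1]
    - [0.012,-0.18,0,0,0,0,1]
    - [0.014,-0.21,0,0,0,0,1]
    - [0.016,-0.24,0,0,0,0,1]
    - [0.018,-0.27,0,0,0,0,1]

```text
t: 8.12
eef_pos: [0.5487, 0.0411, 0.2595]
tool_rot: [0.0, 0.733, 0.68, -0.0]
contact_force: [0.3, -0.2, -0.4]
gripper_width: 0.313
```

Call:
step_arm:
  increments:
    - [0.002,-0.03,0,0,0,0,1]
    - [0.004,-0.06,0,0,0,0,1]
    - [0.005,-0.09,0,0,0,0,1]
    - [0.006,-0.12,0,0,0,0,1]
    - [0.007,-0.15,0,0,0,0,1]
    - [0.008,-0.18,0,0,0,0,1]
    - [0.009,-0.21,0,0,0,0,1]
    - [0.01,-0.24,0,0,0,0,1]
    - [0.01,-0.27,0,0,0,0,1]
    - [0.01,-0.295,0,0,0,0,1]

```text
t: 8.95
eef_pos: [0.558, -0.2549, 0.2593]
tool_rot: [0.0, 0.734, 0.68, -0.0]
contact_force: [-0.1, -0.8, -1.1]
gripper_width: 0.312
```

Call:
step_arm:
  increments:
    - [0,-0.02,0,0,0,0,1]
    - [0,-0.03,0,0,0,0,1]
    - [0,-0.038,0,0,0,0,1]
    - [0,-0.04,0,0,0,0,1]
    - [0,-0.04,0,0,0,0,1]
    - [0,-0.04,0,0,0,0,1]

```text
t: 9.45
eef_pos: [0.5593, -0.2898, 0.2594]
tool_rot: [-0.0, 0.732, 0.681, 0.0]
contact_force: [-0.1, 1.3, -0.3]
gripper_width: 0.315
```

```bash
python3 - <<'E'
from h import *
for n in ['wrist','side','top']:
    c=snap(n,n+'5'); np.savez('pics/%s5.npz'%n,intrinsics=c['intrinsics'],extrinsics=c['extrinsics'])
    for t in ['clip','clip_handles','card_edge']:
        r=bot.place_of(t,n)
        print(n,t,[(round(a['conf'],2),np.round(np.array(a['location'])*[512,384],1).tolist()) for a in r[:3]], atz(c,r[0]['location'],.125).round(4) if r and t=='card_edge' else '')
o=bot.get_obs();print(o['t'],o['eef_pos'],o['tool_rot'],o['gripper_width'],o['contact_force'])
a=cv2.imread('pics/wrist5.png');b=cv2.imread('pics/side5.png')
cv2.imwrite('pics/c5.png',np.hstack([cv2.resize(a[100:340,130:370],(400,400),interpolation=2),cv2.resize(b[80:200,230:350],(400,400),interpolation=2)]))
E
```

```text
wrist clip [(0.71, [251.1, 231.9]), (0.22, [96.6, 99.6])] 
wrist clip_handles [(0.59, [252.9, 255.2])] 
wrist card_edge [(0.61, [254.8, 191.7])] [ 0.5598 -0.2945  0.125 ]
side clip [(0.49, [292.1, 111.3]), (0.34, [294.5, 97.7])] 
side clip_handles [(0.75, [292.8, 95.4]), (0.68, [228.0, 230.5])] 
side card_edge [(0.93, [290.3, 138.8])] [ 0.5523 -0.2853  0.125 ]
top clip [(0.93, [432.3, 146.1]), (0.74, [338.2, 192.0]), (0.29, [172.9, 175.0])] 
top clip_handles [(0.72, [435.9, 139.2])] 
top card_edge [(0.86, [409.0, 159.5]), (0.46, [263.8, 256.8])] [ 0.5592 -0.294   0.125 ]
10.05 [ 0.55901943 -0.2914985   0.25931463] [2.71651110e-05 7.32811570e-01 6.80431629e-01 5.40595804e-06] 0.3127220925816091 [-0.17246567 -0.12034367 -0.66836546]
```

View pics/c5.png

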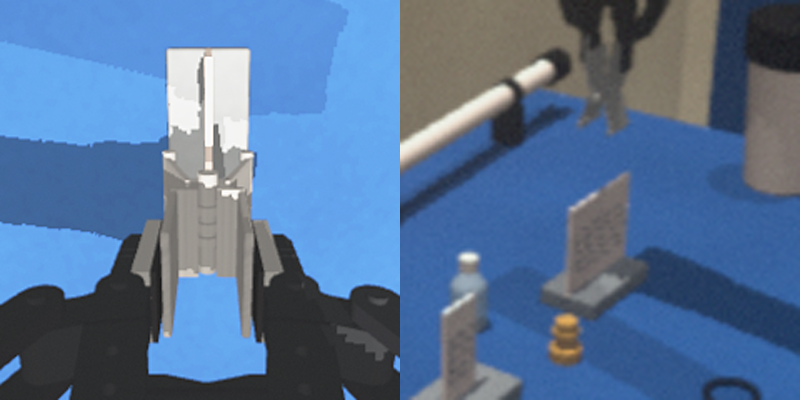

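View pics/top5.png

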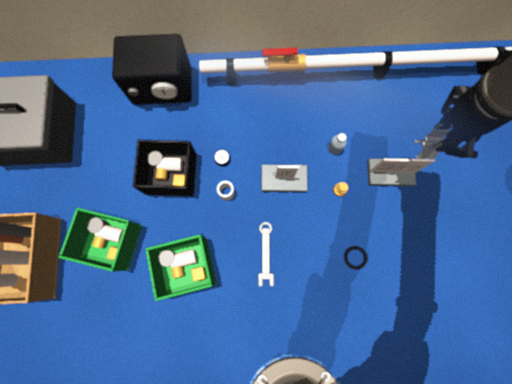

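```bash
python3 - <<'E'
import cv2
a=cv2.imread('pics/wrist5.png')
cv2.imwrite('pics/w5c.png',cv2.resize(a[120:270,210:300],None,fx=4,fy=4,interpolation=2))
E
```

```text
(no output)
```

View pics/w5c.png

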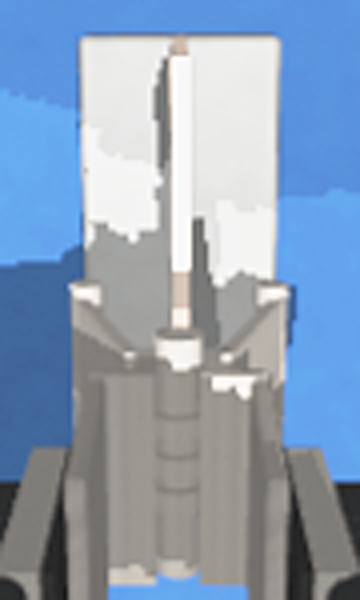

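```bash
python3 - <<'E'
from fit import *
c=dict(np.load('pics/wrist5.npz'))
A=atz(c,[255/512,133.25/384],.125);B=atz(c,[255/512,200/384],.125);print(A,B,np.degrees(np.arctan2(*(A-B)[[0,1]])))
P=lambda x,y:np.array([210+x/4,120+y/4])
P=lambda x,y:np.array([130+x*.6,100+y*.6])
pix=[P(162,231),P(255,231),P(164,336),P(250,336)]
mod=np.array([[-14,18,47],[14,18,47],[-14,-18,47],[14,-18,47]])/1e3
r=fit(c,pix,mod,[.56,-.295,.232],-4.2);print(r.x,r.fun.round(1))
P=lambda x,y:np.array([210+x/4,120+y/4])
# add jaw tip far ends rows
pix+= [P(72,287),P(288,287)];mod=np.vstack([mod,np.array([[-20,20,-37],[20,20,-37]])/1e3])
r=fit(c,pix,mod,[.56,-.295,.232],-4.2);print(r.x,r.fun.round(1))
E
```

```text
[ 0.5641638  -0.23418699  0.125     ] [ 0.55931957 -0.30370016  0.125     ] 3.9863787124072427
[ 0.55905872 -0.29324793  0.23269407] [-0.9  0.4  0.2  0.5 -0.3 -0.6  0.9 -0.5]
[ 0.55910437 -0.2940064   0.2317959 ] [-0.4  1.   0.2  1.1  0.1 -0.5  0.9 -0.4  1.2 -1.1 -2.3 -1. ]
```

Call:
step_arm:
  increments:
    - [0.001,0,-0.008,0,0,0,1]
    - [0.001,0,-0.02,0,0,0,1]
    - [0.001,0,-0.032,0,0,0,1]
    - [0.001,0,-0.044,0,0,0,1]
    - [0.001,0,-0.054,0,0,0,1]
    - [0.001,0,-0.064,0,0,0,1]
    - [0.001,0,-0.074,0,0,0,1]
    - [0.001,0,-0.082,0,0,0,1]
    - [0.001,0,-0.088,0,0,0,1]
    - [0.001,0,-0.088,0,0,0,1]

```text
t: 10.88
eef_pos: [0.5593, -0.2912, 0.1697]
tool_rot: [-0.001, 0.733, 0.68, -0.0]
contact_force: [-0.2, 0.1, -0.6]
gripper_width: 0.315
```

Call:
step_arm:
  increments:
    - [0,0,0,0,0,0,1]
    - [0,0,0,0,0,0,1]
    - [0,0,0,0,0,0,1]

```text
t: 11.13
eef_pos: [0.5605, -0.2917, 0.1721]
tool_rot: [0.001, 0.733, 0.68, 0.0]
contact_force: [-0.7, -0.8, -1.5]
gripper_width: 0.317
```

```bash
python3 - <<'E'
from h import *
for n in ['wrist','side','top']:
    c=snap(n,n+'6'); np.savez('pics/%s6.npz'%n,intrinsics=c['intrinsics'],extrinsics=c['extrinsics'])
    for t in ['clip','clip_handles']:
        r=bot.place_of(t,n)
        print(n,t,[(round(a['conf'],2),np.round(np.array(a['location'])*[512,384],1).tolist()) for a in r[:3]])
o=bot.get_obs();print(o['t'],o['eef_pos'],o['tool_rot'],o['gripper_width'],o['contact_force'])
a=cv2.imread('pics/wrist6.png');b=cv2.imread('pics/side6.png')
cv2.imwrite('pics/c6.png',np.hstack([cv2.resize(a[120:270,200:305],(364,520),interpolation=2),cv2.resize(b[90:180,250:320],(404,520),interpolation=2)]))
E
```

```text
wrist clip [(0.92, [253.6, 231.9])]
wrist clip_handles [(0.97, [251.7, 254.2])]
side clip [(0.75, [292.9, 130.0])]
side clip_handles [(0.48, [290.9, 124.2])]
top clip [(0.74, [413.4, 157.5])]
top clip_handles [(0.82, [417.6, 149.8]), (0.55, [263.8, 255.4])]
11.5833 [ 0.56002049 -0.29149242  0.17136585] [4.16102061e-05 7.32809556e-01 6.80433797e-01 2.30799773e-05] 0.31385205944178085 [-0.19861488 -0.36309814 -0.29750552]
```

View pics/c6.png

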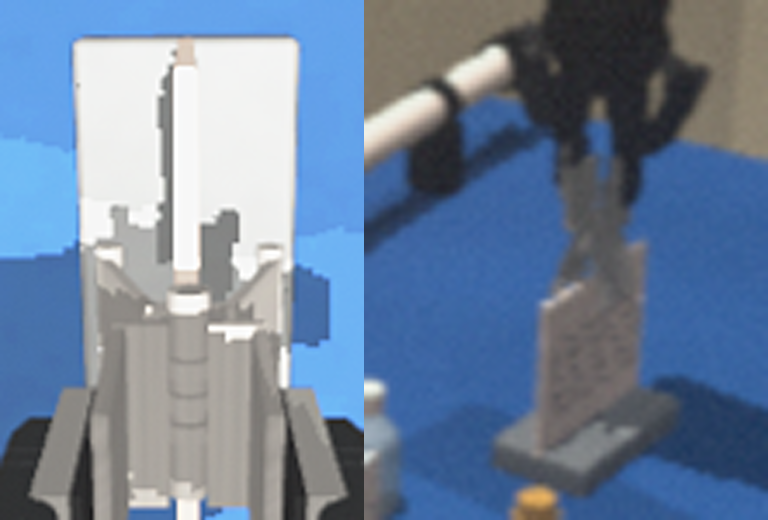

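```bash
python3 - <<'E'
from fit import *
c=dict(np.load('pics/side6.npz'))
for z in (.105,.125,.135,.14,.145,.15,.175): print(z,proj(c,[.560,-.2945,z]).round(1))
Rz=R.from_euler('z',-4.2,degrees=True).as_matrix()
b=cv2.imread('pics/side6.png');B=cv2.resize(b[90:180,250:320],None,fx=6,fy=6,interpolation=2)
for zt,col in ((.100,(0,0,255)),(.107,(0,255,0)),(.114,(255,0,0))):
    for y in (-.02,.02):
        for x in (-.0145,-.02,):
            p=(proj(c,np.array([.560,-.2945,zt])+Rz@[x,y,0])-[250,90])*6+3
            cv2.circle(B,tuple(int(v) for v in p),3,col,-1)
cv2.imwrite('pics/s6.png',np.hstack([B,cv2.resize(b[90:180,250:320],None,fx=5,fy=6,interpolation=2)][:1]))
w=dict(np.load('pics/wrist6.npz'))
E
```

```text
0.105 [289.3 142.4]
0.125 [289.6 137.4]
0.135 [289.7 134.8]
0.14 [289.8 133.6]
0.145 [289.9 132.3]
0.15 [290. 131.]
0.175 [290.3 124.5]
```

View pics/s6.png

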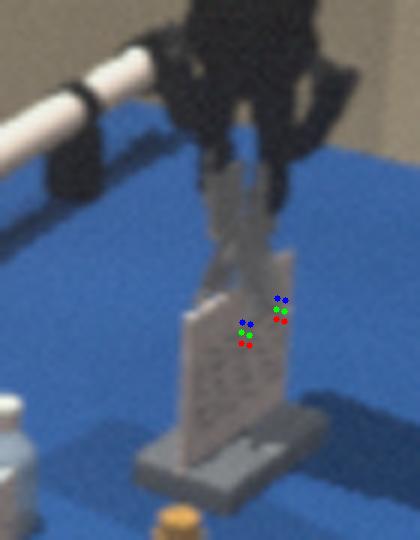

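```bash
python3 - <<'E'
from fit import *
c=dict(np.load('pics/side6.npz'))
b=cv2.imread('pics/side6.png')[110:155,270:315].astype(float)
B=cv2.resize(np.clip((b-70)*1.8,0,255).astype(np.uint8),None,fx=12,fy=12,interpolation=2)
Rz=R.from_euler('z',-4.0,degrees=True).as_matrix()
for y in (-.06,.06):
    p=(proj(c,np.array([.560,-.2942,.125])+Rz@[-.0025,y,0])-[270,110])*12+6
    print(p); cv2.circle(B,tuple(int(v) for v in p),4,(0,0,255),-1)
for k in range(0,45,5): cv2.putText(B,str(k*12),(0,k*12+6),0,.35,(0,255,255),1)
cv2.imwrite('pics/s6b.png',B)
E
```

```text
[350.86741278 269.30770359]
[138.89578791 408.47620307]
```

View pics/s6b.png

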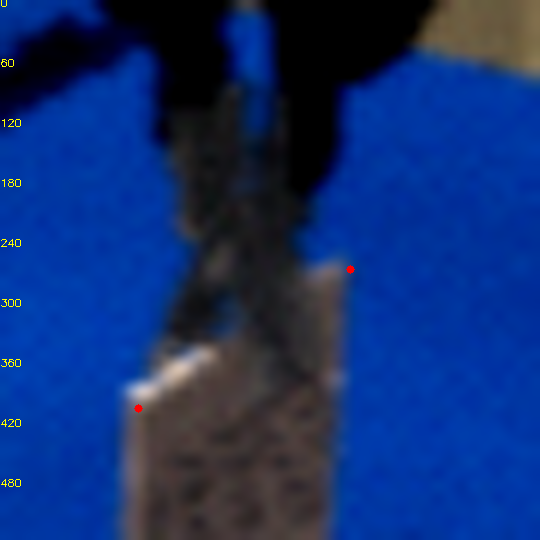

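```bash
python3 - <<'E'
from fit import *
c=dict(np.load('pics/side6.npz'))
Rz=R.from_euler('z',-4.2,degrees=True).as_matrix()
for x in (-.0145,-.018,-.02):
  for z in (.103,.107,.111,.115):
    print(x,z,[((proj(c,np.array([.560,-.2942,z])+Rz@[x,y,0])-[270,110])*12+6+[-9,-10]).round() for y in (.02,-.02)])
E
```

```text
-0.0145 0.103 [array([234., 428.]), array([304., 380.])]
-0.0145 0.107 [array([234., 416.]), array([304., 368.])]
-0.0145 0.111 [array([235., 404.]), array([305., 356.])]
-0.0145 0.115 [array([236., 391.]), array([306., 344.])]
-0.018 0.103 [array([243., 431.]), array([314., 383.])]
-0.018 0.107 [array([244., 419.]), array([314., 371.])]
-0.018 0.111 [array([245., 407.]), array([315., 359.])]
-0.018 0.115 [array([246., 395.]), array([316., 347.])]
-0.02 0.103 [array([249., 433.]), array([319., 385.])]
-0.02 0.107 [array([250., 421.]), array([320., 373.])]
-0.02 0.111 [array([251., 409.]), array([321., 361.])]
-0.02 0.115 [array([251., 396.]), array([322., 349.])]
```

Call:
step_arm:
  increments:
    - [0,0,-0.002,0,0,0,1]
    - [0,0,-0.004,0,0,0,1]
    - [0,0,-0.004,0,0,0,1]
    - [0,0,-0.004,0,0,0,1]
    - [0,0,-0.004,0,0,0,1]

```text
t: 12.0
eef_pos: [0.56, -0.2915, 0.1672]
tool_rot: [-0.0, 0.733, 0.68, -0.0]
contact_force: [-0.4, 0.3, -0.9]
gripper_width: 0.316
```

```bash
python3 - <<'E'
from fit import *
S=[]
for n in ['wrist','side']:
    c=snap(n,n+'7'); np.savez('pics/%s7.npz'%n,intrinsics=c['intrinsics'],extrinsics=c['extrinsics']);S.append(c)
o=bot.get_obs();print(o['t'],o['eef_pos'],o['gripper_width'],o['contact_force'],o['torque'])
# denoise side by several frames
f=np.mean([bot.read_camera('side')['color'][110:155,270:315,::-1].astype(float) for _ in range(10)],0)
B=cv2.resize(np.clip((f-60)*1.7,0,255).astype(np.uint8),None,fx=9,fy=9,interpolation=2)
a=S[0]['color'][120:270,200:305,::-1]
cv2.imwrite('pics/c7.png',np.hstack([cv2.resize(a,(283,405),interpolation=2),B]))
E
```

```text
12.1 [ 0.56004574 -0.29152585  0.16735485] 0.31940685873675456 [-0.62541242  0.08111239 -0.79795136] [-0.01834365  0.05373097  0.00407093]
```

View pics/c7.png

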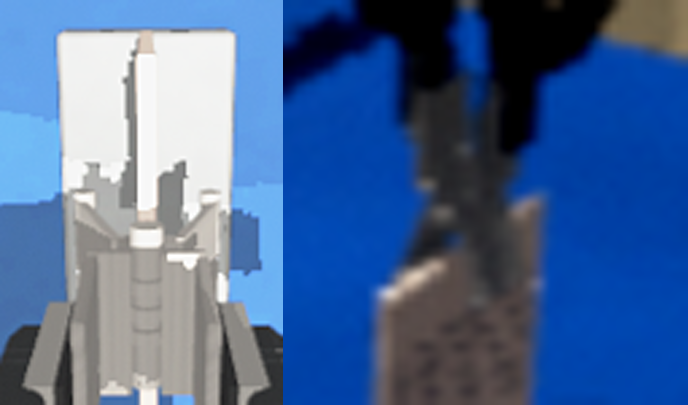

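```bash
python3 - <<'E'
from fit import *
w=dict(np.load('pics/wrist7.npz'));s=dict(np.load('pics/side7.npz'))
t=bot.read_camera('top')
f=np.mean([bot.read_camera('top')['color'][130:190,370:450,::-1].astype(float) for _ in range(5)],0)
cv2.imwrite('pics/t7.png',cv2.resize(f.astype(np.uint8),None,fx=8,fy=8,interpolation=2))
cv2.imwrite('pics/w7c.png',cv2.resize(cv2.imread('pics/wrist7.png')[170:320,170:340],None,fx=4,fy=4,interpolation=2))
np.savez('pics/top7.npz',intrinsics=t['intrinsics'],extrinsics=t['extrinsics'])
for z in (.10,.125,.14,.15,.17): print(z,proj(t,[.56,-.294,z]).round(1))
E
```

```text
0.1 [404.5 162.2]
0.125 [408.9 159.2]
0.14 [411.7 157.3]
0.15 [413.6 156. ]
0.17 [417.6 153.2]
```

View pics/t7.png

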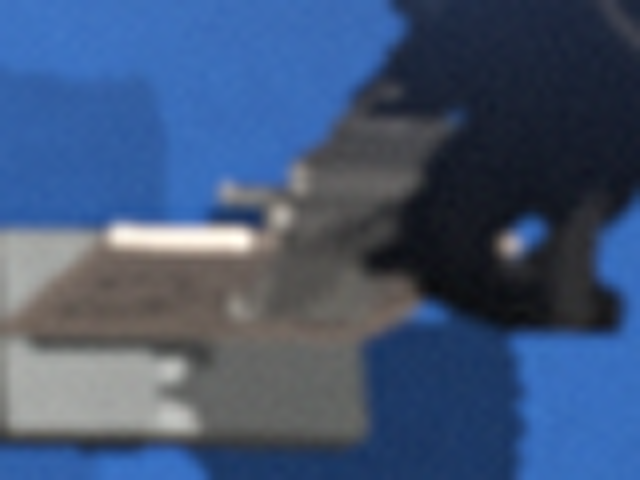

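View pics/w7c.png

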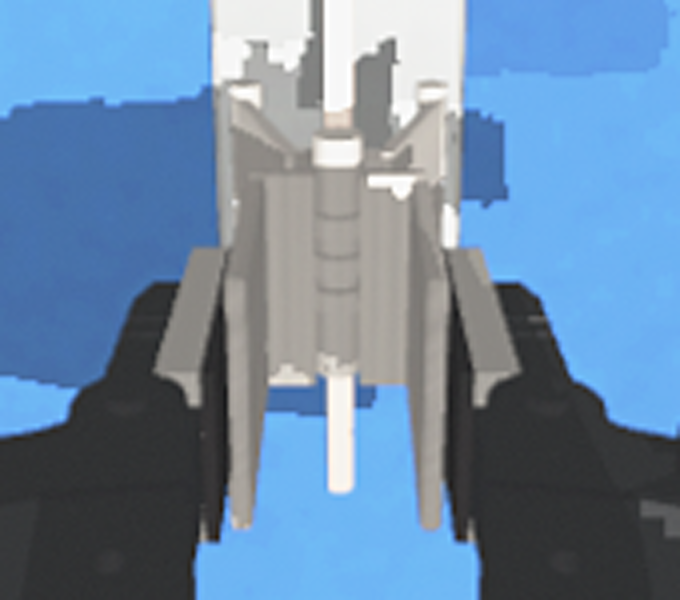

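```bash
python3 - <<'E'
from fit import *
w=dict(np.load('pics/wrist7.npz'));t=dict(np.load('pics/top7.npz'))
def aty(c,px,y):
    o,d=ray(c,[px[0]/512,px[1]/384]); return (o+d*(y-o[1])/d[1]).round(4)
W=lambda x,y:(170+x/4,170+y/4); T=lambda x,y:(370+x/8,130+y/8)
print('wrist card far end',aty(w,W(340,-52),-.2342))
for p in [(232,92),(446,92),(260,92),(418,92)]: print('wrist tip',p,aty(w,W(*p),-.274))
print('wrist pin',aty(w,W(337,150),-.274))
print('top card end', aty(t,T(107,237),-.2342), atz(t,[(370+107/8)/512,(130+237/8)/384],.125))
for p in [(222,185),(222,200),(233,298),(233,315)]: print('top tip',p,aty(t,T(*p),-.274))
print('pin top',aty(t,T(270,215),-.274))
print(atz(w,[(170+340/4)/512,(170+492/4)/384],.125),'card near end by wrist')
E
```

```text
wrist card far end [ 0.5641 -0.2342  0.2035]
wrist tip (232, 92) [ 0.5411 -0.274   0.1102]
wrist tip (446, 92) [ 0.581  -0.274   0.1203]
wrist tip (260, 92) [ 0.5465 -0.274   0.1116]
wrist tip (418, 92) [ 0.576  -0.274   0.1191]
wrist pin [ 0.5611 -0.274   0.1483]
top card end [ 0.5621 -0.2342  0.1244] [ 0.56189595 -0.23396189  0.125     ]
top tip (222, 185) [ 0.579  -0.274   0.1156]
top tip (222, 200) [ 0.5748 -0.274   0.1141]
top tip (233, 298) [ 0.545 -0.274  0.112]
top tip (233, 315) [ 0.5402 -0.274   0.1104]
pin top [ 0.5607 -0.274   0.1439]
[ 0.55596361 -0.35369403  0.125     ] card near end by wrist
```

```bash
python3 - <<'E'
from fit import *
w=dict(np.load('pics/wrist7.npz'));t=dict(np.load('pics/top7.npz'));s=dict(np.load('pics/side7.npz'))
W=lambda x,y:np.array((170+x/4,170+y/4)); T=lambda x,y:np.array((370+x/8,130+y/8)); S=lambda x,y:np.array((270+(x-6)/12,110+(y-6)/12))
# anchors: card corners, offset correct each camera
Rz=R.from_euler('z',-4.1,degrees=True).as_matrix()
card=np.array([.5600,-.294,.125])
offT=proj(t,card+Rz@[0,.06,0])-T(107,237)
offS=np.array([9,10])/12
offW=proj(w,card+Rz@[0,-.06,0])-W(340,492)
print(offT,offS,offW)
def model(p):
    x,y,z,hw,xo,dt=p
    P=lambda a,b,c:np.array([x,y,z])+Rz@[a,b,c]
    r=[]
    for a,q in [((-.014,.018,.047),(225,285)),((.014,.018,.047),(447,285)),((-.014,-.018,.047),(231,525)),((.014,-.018,.047),(441,525))]:
        r.append(proj(w,P(*a))-W(*q)-offW)
    for sgn,q in ((-1,(232,90)),(1,(446,90))): r.append(proj(w,P(sgn*xo,hw,-dt))-W(*q)-offW)
    r.append(proj(t,P(xo,hw,-dt))-T(222,185)-offT); r.append(proj(t,P(-xo,hw,-dt))-T(233,312)-offT)
    r.append(proj(s,P(-xo,hw,-dt))-S(267,400)-offS); r.append(proj(s,P(-xo,-hw,-dt))-S(322,367)-offS)
    return np.concatenate(r)
for free in (0,1):
    f=lambda p:np.append(model(p),(p[5]-.037)*(300 if free else 1e5))
    r=least_squares(f,[.56,-.294,.14,.018,.018,.037],loss='soft_l1',x_scale=.01)
    print(r.x.round(4),'tip',(r.x[2]-r.x[5]).round(4),model(r.x).round(1))
E
```

```text
[-0.0500464  -0.98062432] [0.75       0.83333333] [-0.30442846  0.18375804]
[ 0.5592 -0.2964  0.1394  0.0189  0.0212  0.037 ] tip 0.1024 [-0.1 -0.5  0.6 -0.6  0.5  0.7  0.2  0.6 -0.5  0.2 -0.7  0.1 -0.2  1.5
 -0.4  2.5 -0.6  2.7  0.3  1.7]
[ 0.5592 -0.2967  0.1387  0.0211  0.0206  0.03  ] tip 0.1087 [ 0.  -0.4  0.5 -0.5  0.6  0.5  0.1  0.4 -0.6  0.1 -0.7  0.1  0.1  0.9
 -0.1  1.5 -0.9  1.2  0.7 -0.2]
```

```bash
python3 - <<'E'
from h import *
o=bot.get_obs();print(o['t'],o['eef_pos'],o['gripper_width'],o['contact_force'])
print(bot.hand_in())
E
```

```text
12.9 [ 0.56002165 -0.29147761  0.16732106] 0.3157511764913445 [-0.15155939 -0.21920074 -0.45957337]
the job is handed in; nothing more can be done
None
```

I took the clip off the caddy rim and handed the job in at 12.9 s. The gripper still holds the clip squeezed open, upright and astride the middle of the wide card's top edge.

Last checks before hand-in:
- **Opening:** the gripper stands at about 27 mm, so the handles should be squeezed to their stop (listed as 28 mm). The grip force was set to 20 N.
- **Position:** in the wrist picture the card lies midway between the jaws. The measured clip centre is within about 1 mm of the card across its thickness and about 2.5 mm off the middle along its width.
- **Contact:** the wrist force stayed within about 1 N, and nothing in the pictures showed the clip touching the card.
- **Grip:** the clip sits about 16 mm lower in the grip than planned, not the 8 mm allowed for. I saw no further slip in the wrist pictures afterwards.
- **Depth:** the estimates of the jaw tips disagreed. Using the listed clip size, they are about 22 mm below the edge. Read more directly from the pictures, they are about 16 mm below. I lowered the clip 4 mm to bring the depth to around 20 mm.

I did not compare the other things on the bench before and after, but the arm stayed above them throughout.

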